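# Check the bench in on its push-button pucks

## Task

Check the bench in for the next run on its loose push-button pucks: with the fingertips, lightly press the yellow button in from above as far as it goes, so that it stays down, then the blue one, then the green one. Leave the red button out, do not lift, tip or push the pucks away, and leave the other things on the bench where they are.

Things in the scene. Friction and masses are not known exactly. Their poses are not given: they have to be found in the camera images.
- yellow_puck: loose round grey wireless push-button puck with the yellow button: 71 mm across, 36 mm high without its button, about 0.4 kg, standing flat on rubber on the worktop; origin at the centre of its underside, z up
- yellow_top (a point): centre of the flat top of the yellow button's round cap (42 mm wide, 8 mm thick), which moves with it: 62 mm above the worktop while out, 55 mm when in and let go. The cap sits on a short spring: under load it sinks about 0.7 mm per N (10 mm at most) besides, and rises again when let go
- yellow_button (a joint): how far the yellow button's stem is pushed straight down into its puck, m: 0 = out (as at the start), 0.007 = fully in, against a stop; it counts as in from 0.004 and as out below 0.002. It needs about 3 N to move and stays wherever it is left, so the cap must be pressed down some 9 to 11 mm from where it starts
- blue_puck: loose round grey wireless push-button puck with the blue button: 71 mm across, 36 mm high without its button, about 0.4 kg, standing flat on rubber on the worktop; origin at the centre of its underside, z up
- blue_top (a point): centre of the flat top of the blue button's round cap (42 mm wide, 8 mm thick), which moves with it: 62 mm above the worktop while out, 55 mm when in and let go. The cap sits on a short spring: under load it sinks about 0.7 mm per N (10 mm at most) besides, and rises again when let go
- blue_button (a joint): how far the blue button's stem is pushed straight down into its puck, m: 0 = out (as at the start), 0.007 = fully in, against a stop; it counts as in from 0.004 and as out below 0.002. It needs about 3 N to move and stays wherever it is left, so the cap must be pressed down some 9 to 11 mm from where it starts
- green_puck: loose round grey wireless push-button puck with the green button: 71 mm across, 36 mm high without its button, about 0.4 kg, standing flat on rubber on the worktop; origin at the centre of its underside, z up
- green_top (a point): centre of the flat top of the green button's round cap (42 mm wide, 8 mm thick), which moves with it: 62 mm above the worktop while out, 55 mm when in and let go. The cap sits on a short spring: under load it sinks about 0.7 mm per N (10 mm at most) besides, and rises again when let go
- green_button (a joint): how far the green button's stem is pushed straight down into its puck, m: 0 = out (as at the start), 0.007 = fully in, against a stop; it counts as in from 0.004 and as out below 0.002. It needs about 3 N to move and stays wherever it is left, so the cap must be pressed down some 9 to 11 mm from where it starts
- red_puck: loose round grey wireless push-button puck with the red button: 71 mm across, 36 mm high without its button, about 0.4 kg, standing flat on rubber on the worktop; origin at the centre of its underside, z up
- red_top (a point): centre of the flat top of the red button's round cap (42 mm wide, 8 mm thick), which moves with it: 62 mm above the worktop while out, 55 mm when in and let go. The cap sits on a short spring: under load it sinks about 0.7 mm per N (10 mm at most) besides, and rises again when let go
- red_button (a joint): how far the red button's stem is pushed straight down into its puck, m: 0 = out (as at the start), 0.007 = fully in, against a stop; it counts as in from 0.004 and as out below 0.002. It needs about 3 N to move and stays wherever it is left, so the cap must be pressed down some 9 to 11 mm from where it starts
- label_roll: bystander, loose: white roll of labels lying flat, 56 mm across, 30 mm high; origin at the centre of its underside
- oring_case: bystander, loose: small white box with blue lid, 64 x 96 x 28 mm; origin at the centre of its underside
- marker_mid (a point): bystander, loose: black and white marker pen lying between the pucks, 138 mm long, 13 mm high; its middle, 6 mm above the worktop
- tweezers_mid (a point): bystander, loose: steel tweezers lying between the pucks, 120 mm long, 9 mm high; their middle, 4 mm above the worktop
There are look-alikes about, which are no part of the job. Leave any orange look-alike of the green_puck alone.

How it is judged:
By the outcome, as a careful person would: the job done as asked, in the order asked, and still so for the second after the job is handed in, with the robot touching nothing.
It also fails if it takes over 45 s, if anything falls off the work surface, if the arm or the gripper's body presses on something with over 40 N, if the wrist force passes 120 N, or if a joint passes its speed limit or range.

## Robot

A 6-joint arm with a two-finger parallel gripper is mounted at the origin on a cart in front of the work surface, level with it; the furniture and walls round the work are solid. World frame = base frame: x ahead of the robot, y to its left, z up, the work surface at z = 0. Lengths are in m, angles in degrees, forces in N, time in s.
With the tool pointing down it reaches from about 0.25 to 0.725 m from the base axis. Payload 9.7 kg.
Tool frame: the origin (TCP) lies at the very end of the fingers, on their centre line; the grasp point (between the pads) lies 19 mm behind it; z points along the fingers, y is the line along which they close (so a half turn about z gives the same grasp; the last joint's range is limited). The gripper opens to 85 mm and grips with 20 to 120 N. Pads are 22 mm wide; open, the fingers measure 114 mm over their backs; the gripper's body (76 mm by 85 mm) begins 54 mm behind the grasp point. The pads swing forward as they close: fully open they stand 13 mm farther back than shut.
Start: joints at [67.953, 4.979, 10.078, 95.1, 0, 90], TCP at [0.206, 0.51, 0.199] pointing down, gripper open.
Joint ranges: [-179.16, 179.16], [-48.56, 103.87], [-65.8, 70.77], [-126.05, 130.52], [-82.76, 87.17], [-180, 180]. Speed limits (degrees/s): [127.2, 127.2, 147.25, 180, 180, 180].

## Interface

Orientations are given as [roll, pitch, yaw] about the fixed x, y, z axes, in that order (R = Rz(yaw) Ry(pitch) Rx(roll)).
In Python, from workcell import bot, viewer, finder gives the robot as it stands. The module is installed in compiled form; this text tells all that it offers.
- The arm moves only by the shell command python3 -m inch 'ROWS' [FORCE]. ROWS is JSON, a list that holds one entry, the list of rows, each a list of 7 numbers: the opening in per cent of the stroke, from 0 (shut) to 100 (fully open), then the shift along the tool's x, y, z in mm, then the turn, a rotation vector about the tool's x, y, z in degrees. In form: [[[grip, tx, ty, tz, ax, ay, az], ...]]. A call has 1 to 8 rows; each row shifts and turns the commanded pose from where the row before left it, along the tool's axes as they then stand; what a row does not reach is not made up. A row lasts 1/8 s, in which the tool goes at most 62.5 mm and 10.7 degrees, less where a joint would pass 70% of its speed; a pose out of reach is approached as far as the arm can. A call with a gripper value outside its range is refused whole. The fingers move at their own pace and stop on an object; FORCE is the grip in N (left out, the last holds). Time passes only in rows, so rows that do not move let the fingers close. It gives the time, the measured TCP pose, the force, the opening and the grip force at its end, in the units of the state.
- bot.get_obs(): the state, without advancing time (a new reading comes with each control period).
- viewer.camera(name): name is "scene" or "side" or "wrist"; returns a dict with "pixels" (384x512x3 uint8, red, green, blue), "vfov" (degrees; the focal length in pixels is half the picture's height over the tangent of half this angle, whatever the lens; pixels are square), "cx", "cy" (the principal point, pixels), "R" (3x3) and "t" (3): a world point X has camera coordinates R X + t. Camera axes: x right, y down, z forward; pixel columns grow to the right and rows downward; lengths in m; the calibration is good to about 2 mm. The wrist camera is an equidistant fisheye: a pixel r from the principal point sees the ray r / f radians off the axis. A picture is of the moment at which its call begins. There is no depth.
- bot.job_done(): hands the job in; it is judged then, once.
Trained networks look in the newest picture that a camera, given by its name, has taken for a name from the list of things; names that differ only in an ending like _2 or _b are one class to them, and where a whole thing is asked for, a point or a joint stands for the part that bears it (a point fixed in the world has none). Each returns a list of dicts, best first, with "conf" (0 to 1); they miss things now and then, are a little off and sometimes report something else, mostly with a low value. They report only what shows in the picture. A call takes as long as a camera call. They do not tell look-alikes from the thing itself.
- finder.outline_of(camera, thing): "pixels" (384x512 bool, what is visible of it) and "extent" ([centre column, centre row, width, height] in pixels, round what is visible of it).
- finder.mark_of(camera, thing): "position" ([column, row] in pixels: a listed point, or the origin of a listed thing).
The state is a dict: "time": time; "q": joint angles; "qd": joint speeds; "joint_efforts": joint torques, N m; "ee_pos": TCP position; "tcp_rot": TCP orientation; "wrist_force": force on the tool from outside, world axes, zero at the start; "torque": the same for the moment, N m; "opening": finger opening in m; "grasp_force": force on a finger pad.
Only numpy, scipy, OpenCV 4.12 (cv2) and the standard library are available. Lean on these libraries where they do the work, as an engineer would, in place of code of your own. Each camera call takes 0.05 s, during which the arm holds its last target. There are 200 camera calls.

## Working session

There is one attempt and no reset: what is moved stays moved. The work goes in short steps, Python scripts to look and compute and a shell command to move; the robot and the scene stay as the last step left them, time stands still between calls to the robot, and variables do not carry over. Pictures are saved under pics/ and viewed, at most 10 in all, crops included, and the job is handed in when it is done.

```bash
mkdir -p pics; cat > h.py <<'E'
import numpy as np, cv2
from workcell import bot, viewer, finder
def ray(c,uv):
    f=c["pixels"].shape[0]/2/np.tan(np.radians(c["vfov"])/2)
    x=np.array([uv[0]-c["cx"],uv[1]-c["cy"]])
    R=np.array(c["R"]);t=np.array(c["t"])
    if c.get("fish"):
        r=np.hypot(*x);th=r/f;d=np.array([*(x/max(r,1e-9)*np.sin(th)),np.cos(th)])
    else: d=np.array([x[0]/f,x[1]/f,1])
    return -R.T@t,R.T@d
def at(c,uv,z):
    o,d=ray(c,uv);return o+d*(z-o[2])/d[2]
def cam(n):
    c=dict(viewer.camera(n));c["fish"]=n=="wrist";return c
def save(c,n): cv2.imwrite("pics/"+n,c["pixels"][:,:,::-1])
E
python3 - <<'E'
from h import *
ims=[]
for n in ["scene","side","wrist"]:
    c=cam(n);save(c,n+"0.png")
    for k in ["yellow","blue","green","red"]:
        for m in finder.mark_of(n,k+"_top")[:3]:
            print(n,k,np.round(m["position"]),round(m["conf"],2),np.round(at(c,m["position"],.062),3))
o=bot.get_obs();print(o["time"],o["ee_pos"],o["tcp_rot"],o["wrist_force"])
E
```

```text
scene yellow [223. 196.] 0.67 [0.545 0.231 0.062]
scene blue [272. 175.] 0.51 [0.57  0.074 0.062]
scene green [233. 240.] 0.6 [0.384 0.297 0.062]
scene green [307. 189.] 0.52 [0.46  0.049 0.062]
scene green [272. 202.] 0.15 [0.458 0.153 0.062]
scene red [271. 200.] 0.73 [0.466 0.149 0.062]
scene red [232. 240.] 0.38 [0.385 0.299 0.062]
side blue [220. 176.] 0.61 [0.58  0.077 0.062]
side green [303. 226.] 0.64 [0.382 0.294 0.062]
side green [264. 172.] 0.6 [0.468 0.05  0.062]
side red [270. 192.] 0.61 [0.45  0.151 0.062]
wrist green [ 91. 382.] 0.56 [0.463 0.043 0.062]
wrist red [128. 373.] 0.51 [0.448 0.159 0.062]
0.75 [0.20644268 0.50979807 0.19868901] [ 1.79998008e+02 -2.77270902e-03  1.57952015e+02] [-0.34523164 -0.5872362  -0.42410671]
```

View pics/scene0.png

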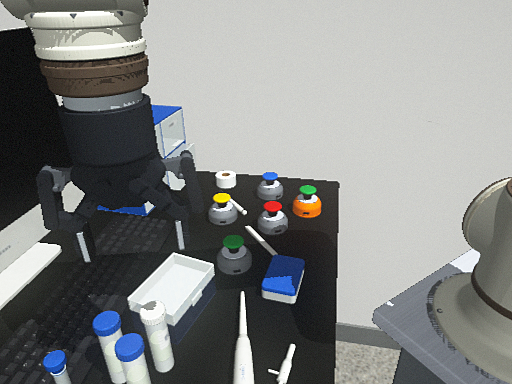

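View pics/side0.png

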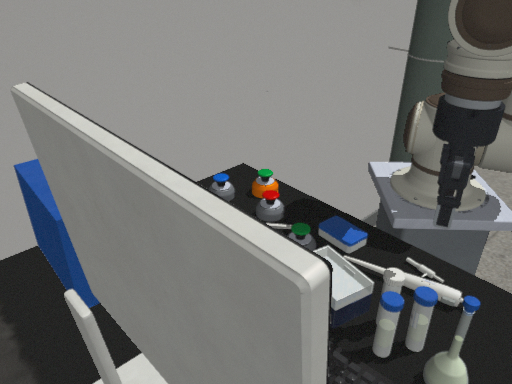

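Green candidates in the scene view: a grey-bodied puck with a green cap at (233,240), and an orange-bodied one with a green cap at (307,189). The grey one fits, because the listed pucks are grey and the orange one is the look-alike. The other caps are yellow (223,196), blue (271,175) and red (272,204). I'll confirm this in an enlarged crop.

```bash
python3 - <<'E'
from h import *
a=cv2.imread("pics/scene0.png")[90:290,130:350]
cv2.imwrite("pics/crop.png",cv2.resize(a,None,fx=2.9,fy=2.9,interpolation=cv2.INTER_CUBIC))
w=cv2.imread("pics/wrist0.png")
for n in["scene","side"]:
    c=cam(n);print(n,-np.array(c["R"]).T@c["t"])
    f=c["pixels"][:,:,:]
    hsv=cv2.cvtColor(f,cv2.COLOR_RGB2HSV)
    for k,h,g in [("yellow",(22,35),None),("blue",(105,125),None),("green",(50,80),None),("red",(0,5),None)]:
        m=cv2.inRange(hsv,(h[0],130,60),(h[1],255,255))
        N,l,s,ce=cv2.connectedComponentsWithStats(m)
        for i in range(1,N):
            if 40<s[i,4]<600: print(n,k,s[i],np.round(ce[i],1),np.round(at(c,ce[i],.058),3))
E
```

```text
scene [-0.1272389   0.57366115  0.48629157]
scene yellow [213 193  18  10 145] [221.3 197.4] [0.548 0.233 0.058]
scene blue [151 105  30  20 333] [161.8 112.2] [1.279 0.099 0.058]
scene blue [262 172  16   8 103] [269.6 175.6] [0.576 0.076 0.058]
scene blue [ 95 203  60  13 312] [126.6 209.3] [0.621 0.432 0.058]
scene blue [ 92 310  29  26 589] [106.1 322.9] [0.318 0.551 0.058]
scene blue [ 43 350  24  24 434] [ 54.6 361.2] [0.29  0.624 0.058]
scene green [300 185  17   9 121] [307.7 189.1] [0.463 0.043 0.058]
scene green [223 235  21  14 228] [233.  241.3] [0.384 0.297 0.058]
scene red [263 201  19  11 163] [272.4 206. ] [0.448 0.158 0.058]
side [0.45960351 1.04578848 0.57656495]
side blue [213 173  17   9 123] [220.8 177.1] [0.578 0.075 0.058]
side blue [414 286  24  20 372] [425.4 296. ] [0.188 0.487 0.058]
side blue [380 291  25  21 394] [392.  301.2] [0.247 0.502 0.058]
side blue [463 295  18  18 233] [471.1 303.3] [0.118 0.501 0.058]
side green [257 169  16   8  99] [264.7 172.6] [0.465 0.045 0.058]
side green [291 223  19  13 182] [300.4 228.6] [0.387 0.298 0.058]
side red [263 190  17  10 128] [270.7 194.7] [0.449 0.159 0.058]
```

View pics/crop.png

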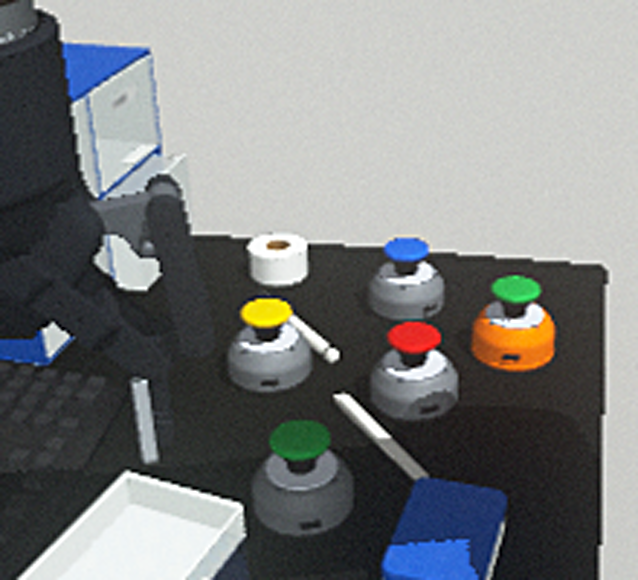

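View pics/wrist0.png

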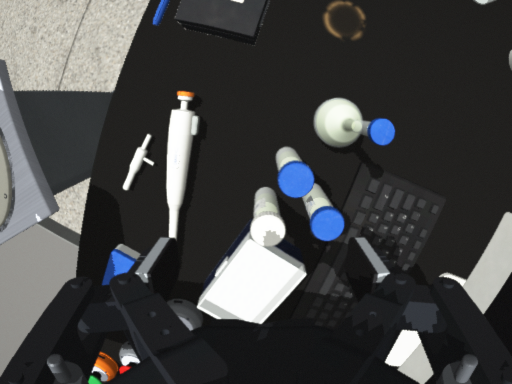

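The crop confirms it: the grey puck with the green cap, at scene (233,240), is the green one, and the orange body at (308,189) is the look-alike. The wrist view shows the way over the tray is clear of tall things. I'll close the fingers, rise and travel to above yellow.

```bash
python3 -m inch '[[[0,0,0,-30,0,0,0],[0,-60,-18.5,0,0,0,0],[0,-60,-18.5,0,0,0,0],[0,-60,-18.5,0,0,0,0],[0,-60,-18.5,0,0,0,0],[0,-60,-18.5,0,0,0,0],[0,-60,-18.5,0,0,0,0],[0,-50,-15,20,0,0,0]]]' 20
python3 - <<'E'
from h import *
c=cam("wrist");save(c,"w1.png");o=bot.get_obs()
print(o["time"],np.round(o["ee_pos"],4),o["tcp_rot"],o["opening"],o["wrist_force"])
for k in ["yellow","blue","green","red"]:
    for m in finder.mark_of("wrist",k+"_top")[:2]:
        print(k,np.round(m["position"]),round(m["conf"],2),np.round(at(c,m["position"],.062),4))
E
```

```text
time: 1.85
ee_pos: [0.5401, 0.2386, 0.2098]
tcp_rot: [179.9, 0.1, 157.9]
wrist_force: [-0.0, 1.6, -0.7]
opening: -0.0002
grasp_force: 0.0
1.9 [0.5427 0.2348 0.2051] [-1.79849044e+02  2.10011798e-02  1.57743499e+02] 0.00029779247970736293 [ 0.24744119 -3.06011644 -3.51402042]
yellow [260. 185.] 0.96 [0.5553 0.2311 0.062 ]
blue [152. 244.] 0.93 [0.5756 0.075  0.062 ]
blue [260. 168.] 0.53 [0.5371 0.2388 0.062 ]
green [ 96. 174.] 0.87 [0.465  0.0476 0.062 ]
green [256.  21.] 0.74 [0.3838 0.296  0.062 ]
red [163. 124.] 0.82 [0.4481 0.157  0.062 ]
```

View pics/w1.png

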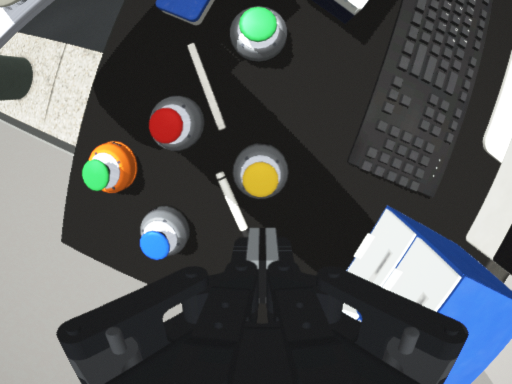

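Caps in the wrist view: yellow (260,180), blue (155,245), red (166,126), true green (258,24), and the look-alike (96,175). They agree with my triangulation. A drawer box stands at the right, so I'll check its clearance and refine yellow and blue by colour.

```bash
python3 - <<'E'
from h import *
c=cam("wrist");o=bot.get_obs();print(np.round(o["ee_pos"],4),o["tcp_rot"],o["wrist_force"])
hsv=cv2.cvtColor(c["pixels"],cv2.COLOR_RGB2HSV)
for k,h in [("yellow",(18,35)),("blue",(100,125)),("green",(50,80))]:
    m=cv2.inRange(hsv,(h[0],130,60),(h[1],255,255))
    N,l,s,ce=cv2.connectedComponentsWithStats(m)
    for i in range(1,N):
        if s[i,4]>200: print(k,s[i],np.round(ce[i],1),np.round(at(c,ce[i],.060),4))
for p in [(350,265),(385,208),(425,232)]: print(p,[np.round(at(c,p,z),3) for z in (0,.1,.2,.3)])
E
```

```text
[0.5374 0.2407 0.2092] [1.79970567e+02 1.03004625e-02 1.57983002e+02] [-0.5719996  -0.19323986  0.10511542]
yellow [243 165  35  35 975] [259.8 182.3] [0.5496 0.2335 0.06  ]
blue [155   0  56  24 895] [183.    8.7] [0.3315 0.2298 0.06  ]
blue [ 385  208  127  176 6770] [470.4 306.9] [0.8875 0.4866 0.06  ]
blue [139 234  30  29 676] [154.  247.8] [0.5783 0.0754 0.06  ]
green [239   9  37  35 706] [260.5  26.9] [0.3886 0.2996 0.06  ]
green [ 82 163  27  31 668] [ 95.  177.3] [0.4646 0.0442 0.06  ]
(350, 265) [array([0.737, 0.307, 0.   ]), array([0.668, 0.296, 0.1  ]), array([0.599, 0.286, 0.2  ]), array([0.531, 0.276, 0.3  ])]
(385, 208) [array([0.668, 0.382, 0.   ]), array([0.617, 0.352, 0.1  ]), array([0.566, 0.322, 0.2  ]), array([0.515, 0.293, 0.3  ])]
(425, 232) [array([ 0.736,  0.44 , -0.   ]), array([0.668, 0.395, 0.1  ]), array([0.599, 0.35 , 0.2  ]), array([0.531, 0.305, 0.3  ])]
```

```bash
python3 - <<'E'
from h import *
w=cam("wrist");s=cam("scene");save(s,"s1.png")
a=s["pixels"][90:290,60:320,::-1];cv2.imwrite("pics/crop1.png",cv2.resize(a,None,fx=3,fy=3,interpolation=cv2.INTER_CUBIC))
for p in [(385,208)]:
  for q in [(160.3,123.4),(152,105),(182,107)]:
    o1,d1=ray(w,p);o2,d2=ray(s,q)
    k=np.linalg.lstsq(np.c_[d1,-d2],o2-o1,rcond=None)[0]
    print(q,o1+k[0]*d1,o2+k[1]*d2)
E
```

```text
(160.3, 123.4) [0.54827883 0.31265577 0.23507444] [0.56559327 0.34613072 0.25392124]
(152, 105) [0.53330164 0.30380063 0.26456206] [0.55886854 0.35905567 0.29414097]
(182, 107) [0.52482272 0.29878753 0.28125565] [0.53180091 0.3108847  0.28843275]
```

View pics/crop1.png

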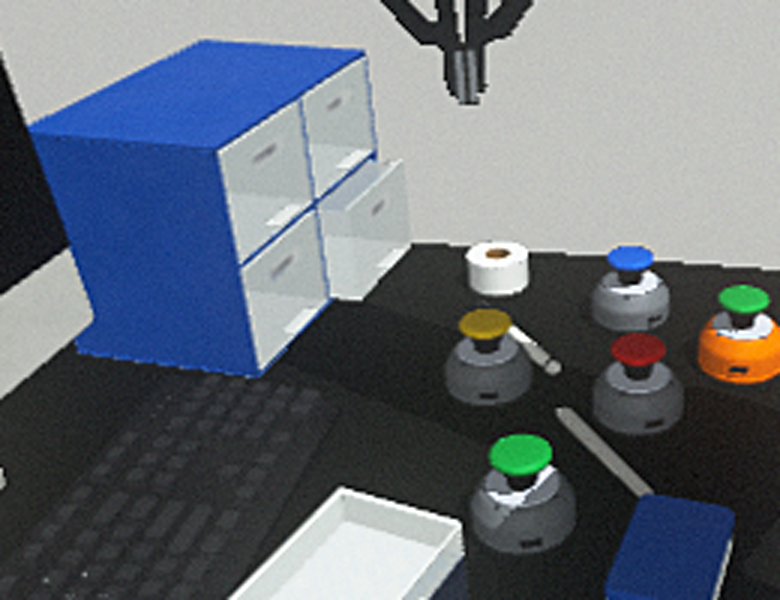

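The box corner stays about 7 cm clear of the gripper, so I'll align over yellow and descend to about 12 mm above the cap.

```bash
python3 -m inch '[[[0,-11,-3,40,0,0,0],[0,0,0,50,0,0,0],[0,0,0,44,0,0,0],[0,0,0,0,0,0,0],[0,0,0,0,0,0,0]]]'; python3 - <<'E'
from h import *
for n in["scene","wrist"]:
    c=cam(n);save(c,n+"2.png");print(n,bot.get_obs()["ee_pos"],bot.get_obs()["wrist_force"])
a=cv2.imread("pics/scene2.png")[150:270,170:320];b=cv2.imread("pics/wrist2.png")[100:340,140:400]
cv2.imwrite("pics/c2.png",np.hstack([cv2.resize(a,(400,320)),cv2.resize(b,(347,320))]))
E
```

```text
time: 2.88
ee_pos: [0.5474, 0.2342, 0.0772]
tcp_rot: [179.9, 0.1, 158.0]
wrist_force: [0.5, -0.2, -0.3]
opening: -0.0001
grasp_force: 0.0
scene [0.54787748 0.23418351 0.07761108] [0.60562151 0.0743597  0.28310833]
wrist [0.54803428 0.23412258 0.07759108] [-0.0996192   0.80239144  0.5450133 ]
```

View pics/c2.png

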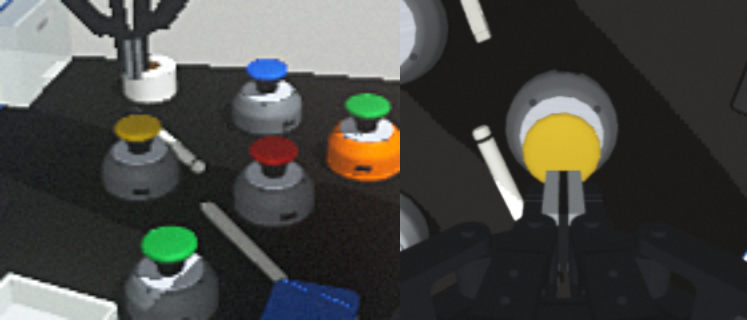

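The wrist view has the fingertips over the lower edge of the yellow cap, and the scene view has them well above it. I'll project the TCP into both pictures to see whether that is a real offset.

```bash
python3 - <<'E'
from h import *
import json
def proj(c,X):
    f=c["pixels"].shape[0]/2/np.tan(np.radians(c["vfov"])/2)
    p=np.array(c["R"])@X+np.array(c["t"])
    if c["fish"]:
        r=np.hypot(p[0],p[1]);k=f*np.arctan2(r,p[2])/r
    else:k=f/p[2]
    return np.round([c["cx"]+k*p[0],c["cy"]+k*p[1]],1)
for n in["scene","wrist"]:
    c=cam(n);e=np.array(bot.get_obs()["ee_pos"])
    print(n,"tcp",proj(c,e),"cap",proj(c,np.array([.548,.2325,.062])),"campos",np.round(-np.array(c["R"]).T@c["t"],3))
    hsv=cv2.cvtColor(c["pixels"],cv2.COLOR_RGB2HSV)
    m=cv2.inRange(hsv,(18,130,60),(35,255,255));N,l,s,ce=cv2.connectedComponentsWithStats(m)
    for i in range(1,N):
        if s[i,4]>60: print(s[i],ce[i],at(c,ce[i],.060))
print(bot.get_obs()["q"])
E
```

```text
scene tcp [220.5 190.1] cap [221.4 195.7] campos [-0.127  0.574  0.486]
[213 193  18  10 143] [221.22377622 197.5034965 ] [0.54413269 0.23533949 0.06      ]
wrist tcp [260.6 219.9] cap [258.9 212.7] campos [0.482 0.261 0.253]
[ 29 155  30  24 280] [ 43.85       164.26428571] [0.4480698 0.0853367 0.06     ]
[ 232  185   59   52 2238] [260.78060769 209.66353887] [0.54705744 0.2342393  0.06      ]
[ 2.31136325e+01  1.03304264e+01  2.53690429e+00  8.20316311e+01
 -1.76629963e-03  4.51481390e+01]
```

The seen fingertips, at scene (220.6,178) and wrist (262,229), don't match the projected TCP at (220.5,190) and (260.6,220). I'll triangulate the real tip.

```bash
python3 - <<'E'
from h import *
c=cam("wrist");s=cam("scene");d=cam("side")
print(c["pixels"][204:246:3,256:268:5].mean(2).astype(int).tolist())
print(s["pixels"][168:204:2,[217,220,223]].mean(2).astype(int).tolist())
for p,q in [((262,229),(220.6,179)),((262,226),(220.6,180))]:
    o1,d1=ray(c,p);o2,d2=ray(s,q)
    k=np.linalg.lstsq(np.c_[d1,-d2],o2-o1,rcond=None)[0]
    print(o1+k[0]*d1,o2+k[1]*d2)
e=cv2.resize(s["pixels"][160:215,190:255,::-1],None,fx=6,fy=6,interpolation=cv2.INTER_NEAREST)
g=cv2.resize(c["pixels"][170:260,215:310,::-1],None,fx=3.66,fy=3.66,interpolation=cv2.INTER_NEAREST)
h=min(len(e),len(g));cv2.imwrite("pics/c3.png",np.hstack([e[:h],g[:h]]))
E
```

```text
[[153, 154, 153], [152, 152, 151], [152, 151, 150], [151, 149, 150], [151, 150, 150], [149, 150, 150], [150, 150, 150], [149, 149, 148], [116, 49, 106], [119, 24, 103], [118, 24, 101], [118, 24, 95], [118, 23, 94], [119, 24, 96]]
[[111, 52, 70], [100, 51, 70], [94, 41, 91], [81, 50, 92], [72, 42, 100], [130, 59, 212], [147, 168, 206], [149, 176, 206], [159, 171, 202], [69, 176, 208], [36, 54, 102], [43, 64, 34], [31, 42, 40], [86, 88, 83], [92, 82, 85], [87, 89, 88], [100, 92, 94], [64, 111, 109]]
[0.53999964 0.23756825 0.11044643] [0.53922578 0.23613536 0.11036099]
[0.5392568  0.23787664 0.1083302 ] [0.53858595 0.23663183 0.10825844]
```

View pics/c3.png

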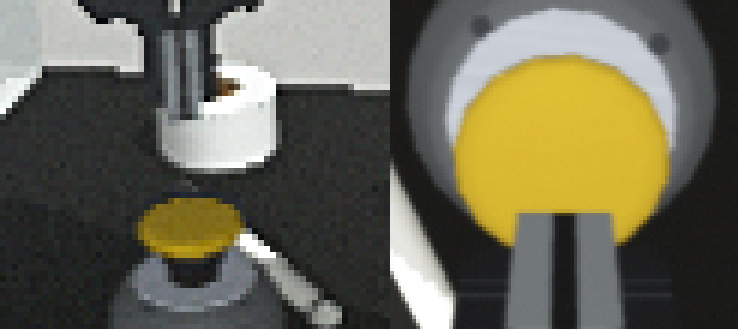

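The picture shows the fingertips hanging about 4–5 cm above the yellow cap, at z ≈ 0.109. The reported TCP is 32 mm lower than that, though it agrees horizontally. So the reported height can't be trusted, and I'll descend by sight and force.

```bash
python3 -m inch '[[[0,0,0,12,0,0,0],[0,0,0,12,0,0,0],[0,0,0,12,0,0,0],[0,0,0,0,0,0,0],[0,0,0,0,0,0,0]]]' ; cat > f.py <<'E'
from h import *
F=[];Z=[]
for i in range(3):
    cam("scene");o=bot.get_obs();F.append(o["wrist_force"]);Z.append(o["ee_pos"])
print("F",np.round(np.mean(F,0),2),"P",np.round(np.mean(Z,0),4),o["time"])
E
python3 f.py
python3 - <<'E'
from h import *
s=cam("scene");c=cam("wrist")
e=cv2.resize(s["pixels"][160:215,190:255,::-1],None,fx=6,fy=6,interpolation=cv2.INTER_NEAREST)
g=cv2.resize(c["pixels"][170:260,215:310,::-1],None,fx=3.66,fy=3.66,interpolation=cv2.INTER_NEAREST)
h=min(len(e),len(g));cv2.imwrite("pics/c4.png",np.hstack([e[:h],g[:h]]))
E
```

```text
time: 3.85
ee_pos: [0.547, 0.2333, 0.0388]
tcp_rot: [180.0, 0.0, 158.0]
wrist_force: [0.0, -0.1, 0.1]
opening: -0.0002
grasp_force: 0.0
F [0.17 0.59 0.49] P [0.5472 0.2334 0.0392] 4.0
```

View pics/c4.png

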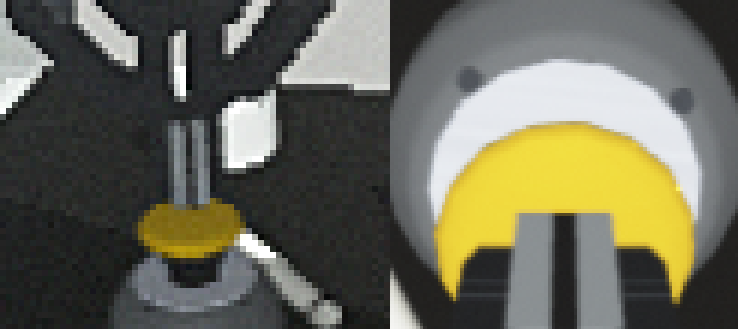

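The tips now hang just above the yellow cap, centred, with no force yet. I'll move in small steps with force readings.

```bash
python3 -m inch '[[[0,0,0,3,0,0,0],[0,0,0,3,0,0,0],[0,0,0,0,0,0,0]]]' >/dev/null; python3 f.py; python3 -m inch '[[[0,0,0,2,0,0,0],[0,0,0,2,0,0,0],[0,0,0,0,0,0,0]]]' >/dev/null; python3 f.py;
```

```text
F [-0.1   0.62  0.14] P [0.5468 0.2332 0.0326] 4.625
F [-0.16 -0.1   1.12] P [0.547  0.2333 0.0288] 5.15
```

```bash
python3 -m inch '[[[0,0,0,2,0,0,0],[0,0,0,2,0,0,0],[0,0,0,2,0,0,0],[0,0,0,0,0,0,0]]]' >/dev/null; python3 f.py; python3 -m inch '[[[0,0,0,2,0,0,0],[0,0,0,1,0,0,0],[0,0,0,0,0,0,0]]]' >/dev/null; python3 f.py;
```

```text
F [0.08 0.24 1.83] P [0.547  0.2333 0.0227] 5.8
F [ 0.16 -0.27  3.52] P [0.5469 0.2333 0.0198] 6.325
```

```bash
python3 -m inch '[[[0,0,0,1,0,0,0],[0,0,0,1,0,0,0],[0,0,0,0,0,0,0]]]' >/dev/null; python3 f.py
```

```text
F [-1.64 -0.4   5.86] P [0.547  0.2333 0.018 ] 6.85
```

The force slope matches the cap spring on its own (about 1.4 N/mm), so yellow is against its stop. I'll lift and go to above blue.

```bash
python3 -m inch '[[[0,0,0,-10,0,0,0],[0,0,0,-50,0,0,0],[0,-29,-45,0,0,0,0],[0,-29,-45,0,0,0,0],[0,-29,-45,0,0,0,0],[0,0,0,0,0,0,0],[0,0,0,0,0,0,0]]]'; cat > v.py <<'E'
from h import *
s=cam("scene");w=cam("wrist");print(np.round(bot.get_obs()["ee_pos"],4))
for n,c in (("scene",s),("wrist",w)):
    hsv=cv2.cvtColor(c["pixels"],cv2.COLOR_RGB2HSV)
    for k,h in [("yellow",(18,35)),("blue",(100,125)),("green",(50,80)),("red",(0,5))]:
        m=cv2.inRange(hsv,(h[0],130,60),(h[1],255,255))
        N,l,st,ce=cv2.connectedComponentsWithStats(m)
        for i in range(1,N):
            if 60<st[i,4]<2700: print(n,k,st[i],np.round(ce[i],1),np.round(at(c,ce[i],.053 if k=="yellow" else .06),4))
E
python3 v.py
```

```text
time: 7.72
ee_pos: [0.5767, 0.0755, 0.0776]
tcp_rot: [-180.0, -0.0, 157.9]
wrist_force: [0.1, 0.4, 0.3]
opening: 0.0001
grasp_force: 0.0
[0.5766 0.0764 0.0776]
scene yellow [213 195  18  11 153] [221.5 200. ] [0.5445 0.2348 0.053 ]
scene blue [262 172  16   8 105] [269.7 175.6] [0.5724 0.0779 0.06  ]
scene blue [ 261  255   44   41 1291] [283.2 274.9] [0.2521 0.2764 0.06  ]
scene blue [ 92 310  29  26 582] [106.2 322.9] [0.3158 0.5512 0.06  ]
scene blue [115 333  30  29 666] [129.1 346.9] [0.2554 0.5359 0.06  ]
scene blue [ 43 350  24  24 434] [ 54.6 361.2] [0.2885 0.6238 0.06  ]
scene green [299 185  18  10 126] [307.6 189.2] [0.4604 0.0457 0.06  ]
scene green [223 235  21  14 236] [233.  241.2] [0.3826 0.2983 0.06  ]
scene red [263 201  19  11 143] [272.2 206.1] [0.4453 0.1608 0.06  ]
wrist yellow [146  42  50  22 314] [174.1  49.5] [0.4498 0.0633 0.053 ]
wrist yellow [ 418   74   44   53 1818] [440. 100.] [0.5495 0.2327 0.053 ]
wrist yellow [138 105  25  13  85] [150.6 112.7] [0.4834 0.0305 0.053 ]
wrist blue [ 231  185   60   52 2212] [260.3 209.9] [0.5758 0.0759 0.06  ]
wrist blue [479 202  33  82 253] [495.8 250.2] [0.7019 0.2671 0.06  ]
wrist blue [462 328  50  56 199] [487.4 356.6] [0.8811 0.2696 0.06  ]
wrist green [ 126   52   57   57 1619] [154.2  86. ] [0.4688 0.0426 0.06  ]
wrist red [ 275    0   60   24 1110] [305.3   9.6] [0.46   0.1543 0.06  ]
```

Yellow's cap is 2.5 px (about 7 mm) lower and its puck has not moved. The TCP is over blue's centre. I'll go down to contact height, then press.

```bash
python3 -m inch '[[[0,0,0,14,0,0,0],[0,0,0,14,0,0,0],[0,0,0,14,0,0,0],[0,0,0,3,0,0,0],[0,0,0,0,0,0,0]]]' >/dev/null; python3 f.py; python3 -m inch '[[[0,0,0,3,0,0,0],[0,0,0,3,0,0,0],[0,0,0,3,0,0,0],[0,0,0,2,0,0,0],[0,0,0,0,0,0,0]]]' >/dev/null; python3 f.py;
```

```text
F [0.   0.47 0.08] P [0.5771 0.0755 0.0331] 8.6
F [1.59 0.17 2.7 ] P [0.577  0.0755 0.0218] 9.375
```

```bash
python3 -m inch '[[[0,0,0,1,0,0,0],[0,0,0,1,0,0,0],[0,0,0,0.5,0,0,0],[0,0,0,0,0,0,0]]]' >/dev/null; python3 f.py; python3 -m inch '[[[0,0,0,1.5,0,0,0],[0,0,0,0,0,0,0]]]' >/dev/null; python3 f.py;
```

```text
F [2.11 0.15 4.71] P [0.577  0.0755 0.0194] 10.025
F [ 1.47 -0.07  6.79] P [0.577  0.0755 0.0179] 10.425
```

Blue is on its stop too. I'll lift and go over to the grey green puck.

```bash
python3 -m inch '[[[0,0,0,-10,0,0,0],[0,0,0,-50,0,0,0],[0,52,27,0,0,0,0],[0,52,27,0,0,0,0],[0,52,27,0,0,0,0],[0,52,27,0,0,0,0],[0,52,27,0,0,0,0],[0,0,0,0,0,0,0]]]'; python3 v.py
```

```text
time: 11.42
ee_pos: [0.3837, 0.3003, 0.0776]
tcp_rot: [-179.9, -0.1, 158.3]
wrist_force: [0.1, -0.5, -0.0]
opening: 0.0
grasp_force: 0.0
[0.3859 0.2982 0.0776]
scene blue [263 174  15   9 101] [269.9 178.3] [0.5598 0.0861 0.06  ]
scene blue [ 261  255   44   41 1318] [282.8 274.8] [0.2525 0.2767 0.06  ]
scene blue [ 92 310  29  26 584] [106.2 322.8] [0.3159 0.5512 0.06  ]
scene blue [115 333  30  29 666] [129.1 346.9] [0.2554 0.5359 0.06  ]
scene blue [ 43 350  24  24 435] [ 54.6 361.2] [0.2885 0.6239 0.06  ]
scene green [300 185  17  10 125] [307.6 189.3] [0.4602 0.0459 0.06  ]
scene green [223 235  21  14 235] [232.9 241.3] [0.3823 0.2987 0.06  ]
scene red [263 201  19  11 158] [272.5 205.8] [0.4458 0.1596 0.06  ]
wrist blue [444 366  32  18 389] [459.3 376.2] [0.6977 0.4489 0.06  ]
wrist green [ 230  185   59   52 2169] [258.8 209.7] [0.3836 0.2979 0.06  ]
```

Blue's cap is 2.7 px lower, and the tool is centred over green.

```bash
python3 -m inch '[[[0,0,0,14,0,0,0],[0,0,0,14,0,0,0],[0,0,0,14,0,0,0],[0,0,0,3,0,0,0],[0,0,0,0,0,0,0]]]' >/dev/null; python3 f.py; python3 -m inch '[[[0,0,0,3,0,0,0],[0,0,0,3,0,0,0],[0,0,0,3,0,0,0],[0,0,0,2,0,0,0],[0,0,0,0,0,0,0]]]' >/dev/null; python3 f.py;python3 -m inch '[[[0,0,0,1,0,0,0],[0,0,0,1,0,0,0],[0,0,0,0.5,0,0,0],[0,0,0,0,0,0,0]]]' >/dev/null; python3 f.py; python3 -m inch '[[[0,0,0,1.5,0,0,0],[0,0,0,0,0,0,0]]]' >/dev/null; python3 f.py
```

```text
F [0.32 0.01 0.53] P [0.3868 0.2983 0.0331] 12.3
F [0.36 0.82 1.76] P [0.3867 0.2983 0.0218] 13.075
F [1.65 1.43 4.28] P [0.3867 0.2983 0.0193] 13.725
F [0.72 1.27 6.63] P [0.3867 0.2983 0.0179] 14.125
```

```bash
python3 -m inch '[[[0,0,0,-10,0,0,0],[0,0,0,-50,0,0,0],[0,0,0,-50,0,0,0],[0,0,0,0,0,0,0],[0,0,0,0,0,0,0]]]'; python3 v.py | grep -v "blue \[ "; python3 - <<'E'
from h import *
a=cam("scene")["pixels"][150:300,170:340,::-1];cv2.imwrite("pics/end.png",cv2.resize(a,None,fx=4,fy=4,interpolation=cv2.INTER_CUBIC))
E
```

```text
time: 14.75
ee_pos: [0.3862, 0.2978, 0.127]
tcp_rot: [-179.9, -0.0, 158.0]
wrist_force: [-0.8, -0.5, -0.2]
opening: 0.0001
grasp_force: 0.0
[0.3858 0.2976 0.1262]
scene yellow [213 195  17  11 143] [221.  200.1] [0.5447 0.236  0.053 ]
scene yellow [306 199  14  10  64] [313. 205.] [0.4058 0.0758 0.053 ]
scene blue [262 174  16   9 106] [269.5 178.2] [0.5605 0.0867 0.06  ]
scene blue [115 333  30  29 667] [129.1 346.9] [0.2554 0.5359 0.06  ]
scene green [300 185  17  10 124] [307.6 189.2] [0.4603 0.0458 0.06  ]
scene green [223 238  21  14 237] [233.  244.2] [0.3743 0.303  0.06  ]
scene red [263 201  19  11 162] [272.3 205.9] [0.4459 0.16   0.06  ]
wrist blue [444 355  35  29 524] [460.4 373.7] [0.7867 0.4784 0.06  ]
wrist green [ 239  168   45   44 1598] [260.9 189.5] [0.3844 0.298  0.06  ]
```

View pics/end.png

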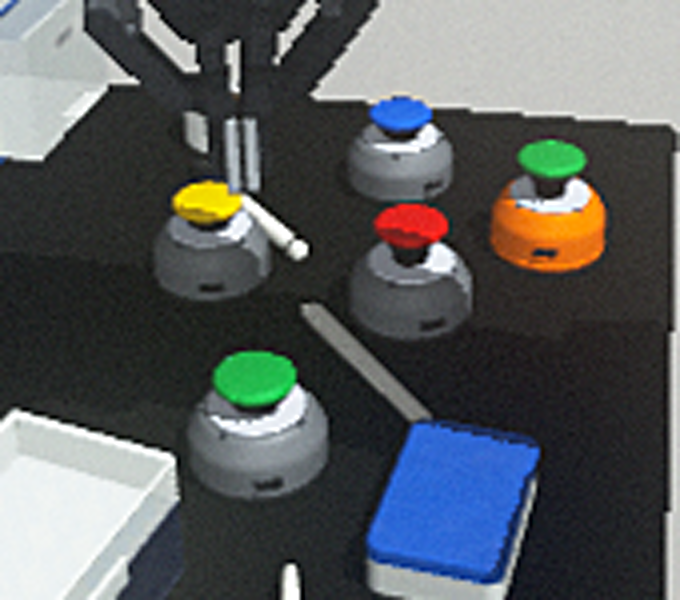

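The final picture shows yellow, blue and green down (all 2.5–3 px lower). Red and the orange look-alike are still out, nothing else has moved, and the gripper is clear.

```bash
python3 -c "
from workcell import bot
print(bot.job_done())"
```

```text
the job is handed in; nothing more can be done
None
```

I pressed the yellow, blue and green buttons fully in, in that order, and they stayed down; red and the orange look-alike are still out, nothing else visibly moved, and the job is handed in (about 15 s of the 45 s used).

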